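Set the sliding click stop of a tape-cutting length gauge

TASK

The sloping length gauge for cutting tape has lost its stop, which lies on the counter. Put the stop back: enter its foot into the rail from the rail's open end, with the arm reaching down the slope over the lane, slide it along to the third click from that end and leave it there, clicked in and let go. Leave the other things on the counter where they are.

Things in the scene. Friction and masses are not known exactly. Their poses are not given: they have to be found in the camera images.
- stop_grip (a point): Loose stop, standing on the counter right of the vise. Point: centre of its black ribbed grip fin (16 mm in x, 30 in y, 44 tall), 39 mm above the foot's underside. Grip the fin across y or x, fingertips 18 mm or more above the foot's underside (clear of the cap plate, 42 x 38 mm, top at 17 mm). z up out of the foot, y sliding direction, x away from its arm. Mass 0.11 to 0.18 kg.
- stop_foot (a point): Middle of the underside of the stop's steel T-foot, same axes. Foot 24 mm wide (x), 44 long (y), 5 thick; its last 4 mm at both y ends are slimmer (20 x 3.4 mm) as a lead. Neck above it 11 mm wide, up to the cap plate at 12 mm.
- stop_balls (a point): Point between two sprung steel balls (10 mm) in the underside of the stop's cap plate, at x = +-13 mm, y = 0, sticking out 3.8 mm. They ride on the rail's lips and drop into its notches; about 3 to 4 N together.
- stop_arm_end (a point): Free end of the stop's flat steel arm, 56 mm from the fin's middle towards the stop's -x, 14.5 mm above the foot's underside; a 3 mm web hangs below the arm to 2 mm above the foot's underside.
- rail: Aluminium T-slot rail on the sloping desk (28 degrees) of the grey gauge, left of the vise; fixed, place and yaw vary. Origin: middle of the track's floor at its open (right) end. x up the slope, away from the robot; y into the rail, towards the closed (left) end; z square out of the desk. The stop in the rail has its axes along these.
- rail_mouth (a point): Middle of the open end, 3.3 mm above the floor. Track inside 27 mm wide, 6.6 high under the lips; slot between the lips 15 mm. A notched steel strip lies on each lip, its top 11.6 mm above the floor, beginning 3 to 17 mm in with a 10 mm ramp that presses the balls in. The floor is the desk's surface, which runs on 65 mm in front of the mouth: the foot can be laid on it there.
- rail_end (a point): Middle of the floor at the closed end, 165 mm from the mouth. Each strip has five notches, 7 mm wide, 18 mm apart; the strips are set lengthwise anew each time, so the first click comes with the stop's middle 41 to 55 mm in from the mouth, the third 36 mm further. Sliding takes 1 to 3 N; at a notch the stop is pulled in, then held back, by 3 to 4 N.
- stop_ball (a joint): How far the two sprung balls are pushed into the stop's cap plate (m): 0 free or dropped into a notch, about 0.0018 riding on the strips between notches.
- lane (a point): Middle of the lane, the strip of desk between the rail and the 7 mm high ledge at its lower edge (ledge face at rail x = -66 mm); the stop's arm hangs over it. The console is 250 mm long, 77 mm high at the back.
- screwdriver_0: yellow-handled screwdriver, 28 mm thick, 181 mm long, lying beyond the vise; bystander, origin under its middle
- oil_bottle: upright dropper bottle of machine oil, 45 mm across, 148 mm tall; bystander, origin under its middle
- tape_2: small black roll of tape lying flat, 53 mm across, 19 mm high; bystander, origin under its middle
- awl: awl with wooden handle, 129 mm long, lying in front of the gauge; bystander, origin under its middle
- scissors_1: blue-handled scissors, 199 mm long, lying on the robot's side of the stop; bystander, origin under its middle
- bobbin_0: steel bobbin, 21 mm across, 12 mm high, left front; bystander
- bobbin_1: steel bobbin, as bobbin_0; bystander
- bobbin_2: steel bobbin, as bobbin_0; bystander

How it is judged:
By the outcome, as a careful person would: the job done as asked, in the order asked, and still so for the second after the job is handed in, with the robot touching nothing.
It also fails if it takes over 61 s, if anything falls off the work surface, if the arm or the gripper's body presses on something with over 40 N, if the wrist force passes 120 N, or if a joint passes its speed limit or range.

ROBOT

A 6-joint arm with a two-finger parallel gripper is mounted at the origin on a cart in front of the work surface, level with it; the furniture and walls round the work are solid. World frame = base frame: x ahead of the robot, y to its left, z up, the work surface at z = 0. Lengths are in mm, angles in rad, forces in N, time in s.
With the tool pointing down it reaches from about 275 to 1000 mm from the base axis. Payload 8.4 kg.
Tool frame: the origin (TCP) lies at the very end of the fingers, on their centre line; the grasp point (between the pads) lies 19 mm behind it; z points along the fingers, y is the line along which they close (so a half turn about z gives the same grasp; the last joint's range is limited). The gripper opens to 85 mm and grips with 20 to 120 N. Pads are 22 mm wide; open, the fingers measure 114 mm over their backs; the gripper's body (76 mm by 85 mm) begins 54 mm behind the grasp point. The pads swing forward as they close: fully open they stand 13 mm farther back than shut.
Start: joints at [-1.308, 0.353, 1.633, -0, 1.155, -0.002], TCP at [163.571, -603.218, 231.281] pointing down, gripper open.
Joint ranges: [-2.63, 2.63], [-0.92, 2.1], [0.06, 2.66], [-1.3, 4.44], [0, 2.69], [-3.02, 3.02]. Speed limits (rad/s): [2.22, 2.22, 2.79, 3.14, 3.14, 3.14].

INTERFACE

Orientations are given as [roll, pitch, yaw] about the fixed x, y, z axes, in that order (R = Rz(yaw) Ry(pitch) Rx(roll)).
In Python, from rig import r, vision gives the robot as it stands. The module is installed in compiled form; this text tells all that it offers.
- The arm moves only by the tool play_rows, never from a script. Its argument "steps" is a list of rows, each an object with "delta_pos": the shift along the tool's x, y, z in cm, a list of three; "yaw": the turn about the tool's z in rad; "jaw": the opening in per cent of the stroke, from 0 (shut) to 100 (fully open). A call has exactly 8 rows; each row is the pose to reach, as a shift and turn from the pose commanded when the call began, along the tool's axes at that moment; what a row does not reach only later rows make up. A row lasts 1/10 s, in which the tool goes at most 50 mm and 8.59 degrees, less where a joint would pass 70% of its speed; a pose out of reach is approached as far as the arm can. A call with a gripper value outside its range is refused whole. The fingers move at their own pace and stop on an object; "grip_force" is the grip in N (left out, the last holds). Time passes only in rows, so rows that repeat a pose let the fingers close, or fill a call up. It gives the time, the measured TCP pose, the force, the opening and the grip force at its end, in the units of the state.
- r.sense(): the state, without advancing time (a new reading comes with each control period).
- vision.grab_frame(name): name is "scene" or "side" or "wrist"; returns (picture, depth): 480x640x3 uint8, red, green, blue; 480x640 float32, mm along the optical axis (not along the pixel's ray), 0 where there is no reading.
- vision.calibration(name): a dict with "mtx" (3x3 intrinsics, pixels), "k1" (the pictures are not rectified: a ray, as slopes to the right and down, at radius r is drawn at 1 + k1 r^2 times it, then the intrinsics apply), "extrinsics" (4x4, takes a point from camera to world coordinates). Camera axes: x right, y down, z forward; pixel columns grow to the right and rows downward; lengths in mm; the calibration is good to about 2 mm. A picture is of the moment at which its call begins: read the wrist's pose just before it. calibration takes no time and is no camera call; for the wrist camera it gives the pose at the moment of the call.
- r.sign_off(): hands the job in; it is judged then, once.
Trained networks look in the newest picture that a camera, given by its name, has taken for a name from the list of things; names that differ only in an ending like _2 or _b are one class to them, and where a whole thing is asked for, a point or a joint stands for the part that bears it (a point fixed in the world has none). Each returns a list of dicts, best first, with "conf" (0 to 1); they miss things now and then, are a little off and sometimes report something else, mostly with a low value. They report only what shows in the picture. A call takes as long as a camera call.
- vision.cut_out(camera, thing): "region" (480x640 bool, what is visible of it) and "uv" ([column, row] in pixels, amid what is visible of it).
- vision.landmark_of(camera, thing): "uv" ([column, row] in pixels: a listed point, or the origin of a listed thing).
The state is a dict: "clock": time; "qpos": joint angles; "qvel": joint speeds; "joint_efforts": joint torques, N m; "eef_pos": TCP position; "tcp_rot": TCP orientation; "contact_force": force on the tool from outside, world axes, zero at the start; "wrist_torque": the same for the moment, N m; "opening": opening from 0.0 (shut) to 1.0 (fully open); "grasp_force": force on a finger pad.
Only numpy, scipy, OpenCV 4.12 (cv2) and the standard library are available. Lean on these libraries where they do the work, as an engineer would, in place of code of your own. Each camera call takes 0.05 s, during which the arm holds its last target. There are 200 camera calls.

## Working session

There is one attempt and no reset: what is moved stays moved. The work goes in short steps, Python scripts to look and compute and a tool call to move; the robot and the scene stay as the last step left them, time stands still between calls to the robot, and variables do not carry over. Pictures are saved under pics/ and viewed, at most 10 in all, crops included, and the job is handed in when it is done.

Besides the shell and the picture viewer there is one more tool, called after "Request:" in YAML: its name, and indented under it one key for each argument. play_rows: Moves the arm, as the interface text tells. Its arguments: {"type":"object","properties":{"steps":{"type":"array"},"grip_force":{"type":"number"}},"required":["steps"]}

```bash
mkdir -p pics
cat > h.py <<'E'
import numpy as np, cv2
from rig import r, vision
def cal(n): return vision.calibration(n)
def ray(c,uv):
    K=c["mtx"]; k=c["k1"]
    d=np.array([(uv[0]-K[0][2])/K[0][0],(uv[1]-K[1][2])/K[1][1]]); s=d.copy()
    for _ in range(20): s=d/(1+k*(s@s))
    return np.array([s[0],s[1],1.])
def world(c,uv,z):
    E=np.array(c["extrinsics"]); return (E[:3,:3]@(ray(c,uv)*z))+E[:3,3]
def onplane(c,uv,h):
    E=np.array(c["extrinsics"]); d=E[:3,:3]@ray(c,uv); o=E[:3,3]; return o+d*(h-o[2])/d[2]
def proj(c,p):
    E=np.array(c["extrinsics"]); q=E[:3,:3].T@(np.array(p)-E[:3,3]); s=q[:2]/q[2]; s=s*(1+c["k1"]*(s@s)); K=np.array(c["mtx"]); return np.array([K[0,0]*s[0]+K[0,2],K[1,1]*s[1]+K[1,2]])
def tri(cs,uvs):
    A=np.zeros((3,3));b=np.zeros(3);L=[]
    for c,uv in zip(cs,uvs):
        E=np.array(c["extrinsics"]); d=E[:3,:3]@ray(c,uv); d/=np.linalg.norm(d); P=np.eye(3)-np.outer(d,d); A+=P;b+=P@E[:3,3];L.append((P,E[:3,3]))
    x=np.linalg.solve(A,b); return x,[round(float(np.linalg.norm(P@(x-o))),1) for P,o in L]
def patch(dep,uv,n=2):
    u,v=int(round(uv[0])),int(round(uv[1])); a=dep[max(v-n,0):v+n+1,max(u-n,0):u+n+1]; a=a[a>0]; return float(np.median(a)) if a.size else 0
def save(im,f): cv2.imwrite("pics/"+f,im[:,:,::-1])
E
python3 - <<'E'
from h import *
np.set_printoptions(precision=1,suppress=True)
ims={n:vision.grab_frame(n) for n in("scene","side","wrist")}
for n in("scene","side"): save(ims[n][0],n+"0.png")
C={n:cal(n) for n in ims}
for n in C: print(n,np.array(C[n]["extrinsics"])[:3,3],np.array(C[n]["extrinsics"])[:3,2])
for t in["stop_grip","stop_foot","stop_arm_end","rail_mouth","rail_end","lane"]:
    o=[]
    for n in("scene","side"):
        L=vision.landmark_of(n,t)
        if L:
            uv=L[0]["uv"]; o.append((C[n],uv)); print(t,n,np.array(uv),round(L[0]["conf"],2),world(C[n],uv,patch(ims[n][1],uv)))
    if len(o)==2: x,e=tri(*zip(*o)); print("   tri",x,e)
print(r.sense())
E
```

```text
scene [114.1 723.9 779.2] [ 0.4 -0.6 -0.7]
side [1441.   590.6  796.9] [-0.7 -0.4 -0.6]
wrist [ 242.8 -581.7  373.5] [-0.3 -0.1 -0.9]
stop_grip scene [370.5 208.1] 0.67 [ 537.6 -211.4   51.5]
stop_grip side [222.9 231.2] 0.87 [ 545.5 -221.3   56.8]
   tri [ 541.  -222.6   49. ] [4.9, 4.9]
stop_foot scene [369.8 221.2] 0.92 [ 531.9 -202.3   16.6]
stop_foot side [225.4 231.7] 0.68 [ 543.2 -215.6   56.1]
   tri [ 531.1 -214.9   30.9] [19.0, 19.0]
stop_arm_end scene [381.1 230.4] 0.97 [ 492.6 -192.1    9.1]
stop_arm_end side [249.6 239.1] 0.87 [ 470.2 -201.9   -0.1]
   tri [ 489.7 -185.7   15.4] [0.6, 0.6]
rail_mouth scene [273.6 297.1] 0.65 [558.7 187.6  54.4]
rail_mouth side [377.7 289.4] 0.59 [564.8 205.2  66.3]
   tri [554.2 197.2  60.2] [4.3, 4.3]
rail_end scene [218.9 352.5] 0.96 [554.5 364.5  63.5]
rail_end side [452.9 318.4] 0.62 [564.7 370.1  61.8]
   tri [557.7 365.3  57.5] [3.4, 3.4]
lane side [416.  301.9] 0.8 [563.4 290.4  68.4]
{'clock': 0.75, 'qpos': array([-1.3,  0.4,  1.6,  0. ,  1.2, -0. ]), 'qvel': array([ 0., -0., -0., -0.,  0., -0.]), 'joint_efforts': array([  0. , -60.5, -34.2,   0. ,   0. ,  -0. ]), 'eef_pos': array([ 163.6, -603.2,  231.3]), 'tcp_rot': array([-3.1, -0. ,  0.3]), 'contact_force': array([-0.7,  0.4,  0.1]), 'wrist_torque': array([-0. ,  0.1,  0.1]), 'grasp_force': 0.0, 'opening': 1.0021559795462078}
```

View pics/scene0.png

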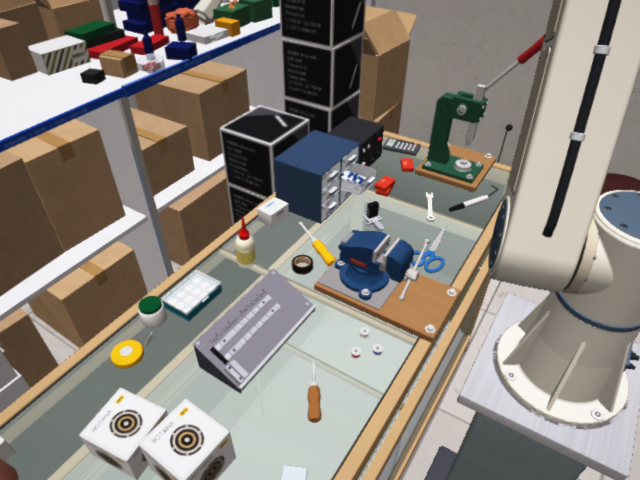

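View pics/side0.png

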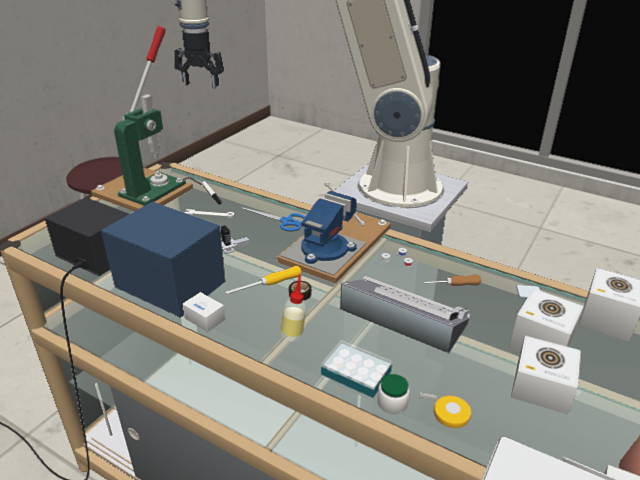

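Run:
```python
from h import *
np.set_printoptions(precision=4,suppress=True)
s=r.sense(); print(s["tcp_rot"],s["eef_pos"],np.array(cal("wrist")["extrinsics"]))
```

```text
[-3.1416 -0.      0.2648] [ 163.5789 -603.1955  231.2856] [[   0.262    -0.9144   -0.3086  242.8333]
 [  -0.9651   -0.2481   -0.0843 -581.8809]
 [   0.0005    0.3199   -0.9475  374.0624]
 [   0.        0.        0.        1.    ]]
```

```bash
cat >> h.py <<'E'
def go(x,y,z,yaw):
    s=r.sense(); p=s["eef_pos"]; R=cv2.Rodrigues(np.array([0,0,s["tcp_rot"][2]]))[0]@np.diag([1.,-1,-1])
    d=R.T@(np.array([x,y,z])-p)/10; w=(s["tcp_rot"][2]-yaw+np.pi)%(2*np.pi)-np.pi
    print("delta cm",np.round(d,2),"yaw",round(w,3),"(from",np.round(p,1),np.round(s["tcp_rot"],3),"q6",round(s["qpos"][5],2),")")
E
python3 - <<'E'
from h import *
c=cal("scene"); d=cal("side")
for a,b in(((440,160),0),((455,100),150),((405,260),0),((350,250),80),((325,135),140),((340,170),100)): print(a,onplane(c,a,b).round())
for a,b in(((165,190),0),((120,130),150),((220,225),100),((330,200),80)): print(a,onplane(d,a,b).round())
go(541,-222,231,2.53)
E
```

```text
(440, 160) [ 502. -637.    0.]
(455, 100) [ 528. -767.  150.]
(405, 260) [ 395. -129.    0.]
(350, 250) [485.  -5.  80.]
(325, 135) [ 763. -347.  140.]
(340, 170) [ 662. -262.  100.]
(165, 190) [ 389. -573.    0.]
(120, 130) [ 383. -728.  150.]
(220, 225) [ 580. -197.  100.]
(330, 200) [309. -61.  80.]
delta cm [ 4.640e+01 -2.691e+01  3.000e-02] yaw -2.265 (from [ 163.6 -603.2  231.3] [-3.142 -0.     0.265] q6 -0.0 )
```

Request:
play_rows:
  steps:
    - {"delta_pos":[2.9,-1.7,0],"yaw":-0.14,"jaw":100}
    - {"delta_pos":[5.8,-3.4,0],"yaw":-0.28,"jaw":100}
    - {"delta_pos":[8.7,-5.0,0],"yaw":-0.42,"jaw":100}
    - {"delta_pos":[11.6,-6.7,0],"yaw":-0.56,"jaw":100}
    - {"delta_pos":[14.5,-8.4,0],"yaw":-0.7,"jaw":100}
    - {"delta_pos":[18,-10.4,0],"yaw":-0.84,"jaw":100}
    - {"delta_pos":[22,-12.7,0],"yaw":-0.98,"jaw":100}
    - {"delta_pos":[26,-15,0],"yaw":-1.12,"jaw":100}

```text
clock: 1.55
eef_pos: [376.2, -389.2, 231.5]
tcp_rot: [3.141, 0.0, 1.39]
contact_force: [1.9, -1.0, 0.6]
opening: 1.0
grasp_force: 0.0
```

```bash
python3 -c "
from h import *
go(541,-222,190,2.53)"
```

```text
delta cm [19.41 13.2   4.15] yaw -1.14 (from [ 376.2 -389.2  231.5] [3.141 0.    1.39 ] q6 -0.62 )
```

Request:
play_rows:
  steps:
    - {"delta_pos":[3.2,2.2,0],"yaw":-0.145,"jaw":100}
    - {"delta_pos":[6.4,4.4,0],"yaw":-0.29,"jaw":100}
    - {"delta_pos":[9.7,6.6,1],"yaw":-0.435,"jaw":100}
    - {"delta_pos":[13,8.8,2],"yaw":-0.58,"jaw":100}
    - {"delta_pos":[16.2,11,3],"yaw":-0.725,"jaw":100}
    - {"delta_pos":[19.4,13.2,4],"yaw":-0.87,"jaw":100}
    - {"delta_pos":[19.4,13.2,4],"yaw":-1.01,"jaw":100}
    - {"delta_pos":[19.4,13.2,4],"yaw":-1.14,"jaw":100}

```text
clock: 2.35
eef_pos: [541.5, -222.9, 190.7]
tcp_rot: [-3.141, -0.001, 2.533]
contact_force: [0.2, -0.0, 0.3]
opening: 0.999
grasp_force: 0.0
```

Run:
```python
from h import *
np.set_printoptions(precision=1,suppress=True)
c=cal("wrist"); im,dp=vision.grab_frame("wrist"); save(im,"w1.png"); go(541,-222,60,2.53)
for t,h in(("stop_grip",39),("stop_foot",0),("stop_arm_end",14.5),("stop_balls",14)):
    for L in vision.landmark_of("wrist",t)[:2]:
        uv=L["uv"]; print(t,np.array(uv),round(L["conf"],2),world(c,uv,patch(dp,uv)),onplane(c,uv,h))
for L in vision.cut_out("wrist","stop_grip")[:1]:
    v,u=np.nonzero(L["region"]); P=np.array([world(c,(a,b),dp[b,a]) for a,b in zip(u,v) if dp[b,a]>0])
    top=P[P[:,2]>50]; print(len(P),P.min(0),P.max(0)); 
    print("top",len(top),top.mean(0),np.median(top[:,2])); rc=cv2.minAreaRect(top[:,:2].astype(np.float32)); print(rc)
```

```text
delta cm [ 0.1  0.1 13.1] yaw 0.009 (from [ 541.2 -223.4  190.9] [-3.1 -0.   2.5] q6 -1.36 )
stop_grip [308.1 218.8] 0.88 [ 532.1 -222.9   60.5] [ 536.6 -226.6   39. ]
stop_foot [306.5 207.7] 0.9 [ 528.3 -222.5   34.8] [ 534.6 -227.9    0. ]
stop_foot [310.4 219.5] 0.31 [ 533.6 -221.6   60.9] [ 546.8 -231.7    0. ]
stop_arm_end [311.1 150.9] 0.89 [ 491.3 -191.8   15.4] [ 491.4 -191.9   14.5]
stop_balls [311.3 209.9] 0.64 [ 530.7 -218.8   43.8] [ 536.5 -223.2   14. ]
2314 [ 487.1 -250.1   -1.4] [ 561.4 -190.9   62.7]
top 669 [ 534.9 -223.7   59.6] 60.420047455509575
((535.5636596679688, -224.4226837158203), (30.038240432739258, 15.005966186523438), 59.069828033447266)
```

View pics/w1.png

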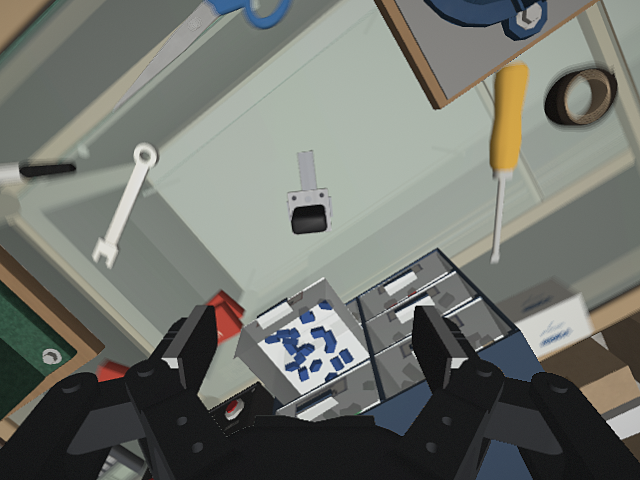

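Run:
```python
from h import *
np.set_printoptions(precision=2,suppress=True)
c=cal("wrist"); im,dp=vision.grab_frame("wrist")
L=vision.cut_out("wrist","stop_grip")[0]; v,u=np.nonzero(cv2.erode(L["region"].astype(np.uint8),np.ones((3,3))))
P=np.array([world(c,(a,b),dp[b,a]) for a,b in zip(u,v) if dp[b,a]>0])
for lo,hi in((11,20),(55,70)):
    A=P[(P[:,2]>lo)&(P[:,2]<hi)][:,:2]
    if lo<20: A=A[np.hypot(*(A-[535.5,-224.4]).T)>26]
    print(len(A),A.mean(0),cv2.fitLine(A.astype(np.float32),cv2.DIST_HUBER,0,.01,.01).ravel(),cv2.minAreaRect(A.astype(np.float32)))
A=P[(P[:,2]>8)&(P[:,2]<22)][:,:2]
print(cv2.minAreaRect(A.astype(np.float32)))
print((vision.landmark_of("wrist","stop_arm_end") or [0])[0])
go(535.5,-224.4,100,2.57);go(535.5,-224.4,28,2.57)
```

```text
14 [ 376.38 -161.77] [   0.73    0.69  377.17 -161.89] ((372.25921630859375, -169.57351684570312), (58.214561462402344, 15.884868621826172), 53.1796760559082)<stdin>:9: RuntimeWarning: Mean of empty slice.
  ret = um.true_divide(
Traceback (most recent call last):
cv2.error: OpenCV(4.12.0) /io/opencv/modules/imgproc/src/linefit.cpp:50: error: (-215:Assertion failed) count > 0 in function 'fitLine2D_wods'
```

Run:
```python
from h import *
np.set_printoptions(precision=2,suppress=True)
c=cal("wrist"); im,dp=vision.grab_frame("wrist")
P=np.array([world(c,(a,b),dp[b,a]) for b in range(130,250) for a in range(270,350) if dp[b,a]>0])
for nm,m in(("arm",(P[:,2]>8)&(P[:,2]<20)&(np.hypot(P[:,0]-535.5,P[:,1]+224.4)>27)),("top",P[:,2]>55),("low",(P[:,2]>8)&(P[:,2]<22))):
    A=P[m][:,:2].astype(np.float32)
    print(nm,len(A),cv2.fitLine(A,cv2.DIST_HUBER,0,.01,.01).ravel(),cv2.minAreaRect(A))
go(535.5,-224.4,100,2.57);go(535.5,-224.4,28,2.57)
```

```text
arm 486 [   0.88   -0.48  500.76 -202.64] ((520.4681396484375, -216.68310546875), (37.250938415527344, 76.10453033447266), 61.969337463378906)
top 644 [   0.47    0.88  535.37 -224.17] ((536.4332885742188, -224.90037536621094), (29.85546112060547, 16.453096389770508), 61.961143493652344)
low 1364 [   0.93   -0.38  512.6  -208.76] ((521.2316284179688, -216.39801025390625), (37.940467834472656, 77.09888458251953), 60.78307342529297)
delta cm [ 0.43 -0.3   9.14] yaw -0.047 (from [ 540.8 -224.4  191.4] [3.14 0.   2.52] q6 -1.35 )
delta cm [ 0.43 -0.3  16.34] yaw -0.047 (from [ 540.8 -224.4  191.4] [3.14 0.   2.52] q6 -1.35 )
```

Request:
play_rows:
  steps:
    - {"delta_pos":[0.2,-0.2,2],"yaw":-0.06,"jaw":70}
    - {"delta_pos":[0.4,-0.35,5],"yaw":-0.11,"jaw":70}
    - {"delta_pos":[0.4,-0.35,8],"yaw":-0.11,"jaw":70}
    - {"delta_pos":[0.4,-0.35,11],"yaw":-0.11,"jaw":70}
    - {"delta_pos":[0.4,-0.35,13],"yaw":-0.11,"jaw":70}
    - {"delta_pos":[0.4,-0.35,15],"yaw":-0.11,"jaw":70}
    - {"delta_pos":[0.4,-0.35,16.1],"yaw":-0.11,"jaw":70}
    - {"delta_pos":[0.4,-0.35,16.1],"yaw":-0.11,"jaw":70}
  grip_force: 25

```text
clock: 3.6
eef_pos: [534.6, -224.4, 29.0]
tcp_rot: [-3.141, -0.003, 2.634]
contact_force: [0.2, -0.3, -0.9]
opening: 0.695
grasp_force: 0.0
```

Run:
```python
from h import *
c=cal("wrist"); im,dp=vision.grab_frame("wrist"); save(im,"w2.png"); print(r.sense()["eef_pos"],r.sense()["tcp_rot"],proj(c,r.sense()["eef_pos"]))
```

```text
[ 535.31485727 -224.68987679   30.07313356] [-3.14150199e+00 -9.52467823e-04  2.63423401e+00] [314.9292666  309.74235165]
```

View pics/w2.png

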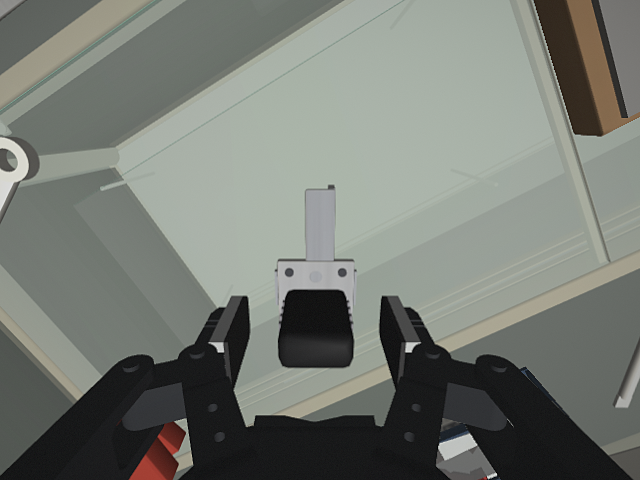

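Request:
play_rows:
  steps:
    - {"delta_pos":[0,0,0],"yaw":0,"jaw":40}
    - {"delta_pos":[0,0,0],"yaw":0,"jaw":20}
    - {"delta_pos":[0,0,0],"yaw":0,"jaw":20}
    - {"delta_pos":[0,0,0],"yaw":0,"jaw":20}
    - {"delta_pos":[0,0,0],"yaw":0,"jaw":20}
    - {"delta_pos":[0,0,0],"yaw":0,"jaw":20}
    - {"delta_pos":[0,0,-1],"yaw":0,"jaw":20}
    - {"delta_pos":[0,0,-2],"yaw":0,"jaw":20}
  grip_force: 30

```text
clock: 4.45
eef_pos: [535.3, -224.6, 50.9]
tcp_rot: [-3.142, -0.001, 2.635]
contact_force: [0.5, 0.7, -2.1]
opening: 0.348
grasp_force: 30.1
```

Run:
```python
from h import *
np.set_printoptions(precision=1,suppress=True)
# rail geometry from scene/side depth: project region of gauge
for n in("scene","side"):
    im,dp=vision.grab_frame(n); c=cal(n)
    for t in("rail","lane","rail_mouth","rail_end"):
        for L in vision.landmark_of(n,t)[:1]: print(n,t,np.array(L["uv"]),round(L["conf"],2),world(c,L["uv"],patch(dp,L["uv"])))
go(540,130,200,3.12)
```

```text
scene rail [272.8 303. ] 0.97 [552.1 199.8  51.1]
scene lane [262.7 340.9] 0.66 [519.3 279.9  32.6]
scene rail_mouth [273.6 299.6] 0.63 [554.8 193.1  53.9]
scene rail_end [218.4 354. ] 0.72 [553.6 367.2  62.6]
side rail [375.2 291.4] 0.64 [568.4 201.5  61.9]
side lane [418.6 300.1] 0.95 [540.7 287.7  56.4]
side rail_mouth [378.3 288.6] 0.68 [562.8 205.6  67.2]
side rail_end [452.1 318.5] 0.67 [568.5 369.5  64. ]
delta cm [ 16.8  31.2 -15. ] yaw -0.485 (from [ 535.3 -224.6   49.9] [-3.1 -0.   2.6] q6 -1.46 )
```

Request:
play_rows:
  steps:
    - {"delta_pos":[0,0,-4],"yaw":0,"jaw":20}
    - {"delta_pos":[0,0,-8],"yaw":0,"jaw":20}
    - {"delta_pos":[1.7,3.1,-12],"yaw":-0.08,"jaw":20}
    - {"delta_pos":[3.4,6.2,-15],"yaw":-0.16,"jaw":20}
    - {"delta_pos":[5.0,9.3,-15],"yaw":-0.24,"jaw":20}
    - {"delta_pos":[6.7,12.5,-15],"yaw":-0.32,"jaw":20}
    - {"delta_pos":[8.4,15.6,-15],"yaw":-0.4,"jaw":20}
    - {"delta_pos":[10.1,18.7,-15],"yaw":-0.485,"jaw":20}

```text
clock: 5.75
eef_pos: [537.7, -10.8, 200.3]
tcp_rot: [3.142, -0.0, 3.123]
contact_force: [1.5, 1.3, -2.4]
opening: 0.345
grasp_force: 30.6
```

```bash
python3 -c "
from h import *
go(530,120,200,3.12)"
```

```text
delta cm [ 1.02 13.06  0.03] yaw 0.003 (from [537.7 -10.8 200.3] [ 3.142 -0.     3.123] q6 -1.58 )
```

Request:
play_rows:
  steps:
    - {"delta_pos":[0.2,3,0],"yaw":0,"jaw":20}
    - {"delta_pos":[0.4,6,0],"yaw":0,"jaw":20}
    - {"delta_pos":[0.6,9,0],"yaw":0,"jaw":20}
    - {"delta_pos":[0.8,11.5,0],"yaw":0,"jaw":20}
    - {"delta_pos":[1,13,0],"yaw":0,"jaw":20}
    - {"delta_pos":[1,13,0],"yaw":0,"jaw":20}
    - {"delta_pos":[1,13,0],"yaw":0,"jaw":20}
    - {"delta_pos":[1,13,0],"yaw":0,"jaw":20}

```text
clock: 6.55
eef_pos: [530.9, 117.1, 200.2]
tcp_rot: [-3.141, -0.0, 3.119]
contact_force: [0.2, 0.8, -1.6]
opening: 0.344
grasp_force: 30.6
```

Run:
```python
from h import *
np.set_printoptions(precision=1,suppress=True)
s=r.sense(); print(s["eef_pos"],s["tcp_rot"])
c=cal("wrist"); im,dp=vision.grab_frame("wrist"); save(im,"w3.png"); np.savez("w3.npz",im=im,dp=dp,E=c["extrinsics"])
for t in("rail_mouth","rail","rail_end","lane","stop_grip","stop_foot","stop_arm_end"):
    for L in vision.landmark_of("wrist",t)[:1]: print(t,np.array(L["uv"]),round(L["conf"],2),world(c,L["uv"],patch(dp,L["uv"])))
```

```text
[530.9 117.1 200.2] [-3.1 -0.   3.1]
rail_mouth [405.5 241.6] 0.68 [550.9 198.5  51.8]
rail [312.1 279.2] 0.7 [522.8 116.  186.2]
rail_end [585.4 241.3] 0.64 [554.2 361.1  51.5]
lane [492.3 197.2] 0.92 [516.2 281.2  32. ]
stop_grip [313.7 317. ] 0.83 [523.  116.9 221.5]
stop_foot [311.4 279.6] 0.88 [523.1 115.6 185.9]
stop_arm_end [329.3 185.4] 0.78 [475.9 125.1 184.5]
```

View pics/w3.png

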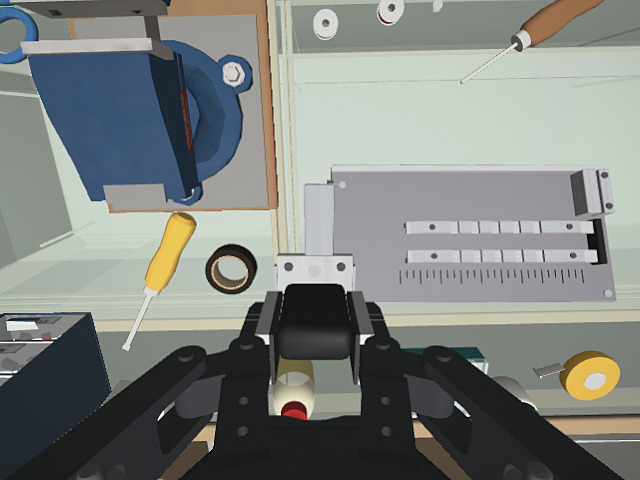

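Run:
```python
from h import *
np.set_printoptions(precision=2,suppress=True)
D=np.load("w3.npz"); im,dp,E=D["im"],D["dp"],D["E"]; c=dict(cal("wrist")); c["extrinsics"]=E
W=lambda u,v: world(c,(u,v),dp[v,u])
# desk plane: area right of stop, lane
P=np.array([W(u,v) for v in range(178,215,2) for u in range(350,560,3) if dp[v,u]>0]+[W(u,v) for v in range(285,297,2) for u in range(400,590,3) if dp[v,u]>0])
m=P.mean(0); 
for _ in range(3):
    n=np.linalg.svd(P-m)[2][2]; n*=np.sign(n[2]); d=(P-m)@n; P=P[abs(d)<2]; m=P.mean(0)
ang=np.degrees(np.arccos(n[2])); yawx=np.degrees(np.arctan2(-n[1],-n[0])); print("n",n,"tilt",ang,"uphill dir deg",yawx,"sd",((P-m)@n).std())
# strips
S=[];
for v in range(205,280):
  for u in range(390,615):
    if dp[v,u]>0:
      p=W(u,v); h=(p-m)@n
      if 9<h<14.5: S.append((u,v,*p,h))
S=np.array(S); 
up=np.array([-n[0],-n[1],0]); up=up/np.linalg.norm(up); y=np.array([-up[1],up[0],0]); x=np.cross(y,n); print("x",x,"y",y)
for nm,k in(("low",S[:,1]<242),("high",S[:,1]>=242)):
    A=S[k]; q=A[:,2:5]; print(nm,len(A),"h",np.median(A[:,5]),"fit",cv2.fitLine((np.c_[(q@x),(q@y)]).astype(np.float32),cv2.DIST_HUBER,0,.01,.01).ravel(),"y range",np.percentile(q@y,[0,1,50,99,100]),"x range",np.percentile(q@x,[2,50,98]))
print("m",m, "m.x",m@x,"m.y",m@y)
```

```text
n [-0.47  0.01  0.88] tilt 27.96903122059076 uphill dir deg -1.1360920119822406 sd 0.6697134504671103
x [ 0.88 -0.02  0.47] y [0.02 1.   0.  ]
low 2323 h 11.380400610918485 fit [  0.    -1.   495.51 295.91] y range [207.81 211.3  306.85 380.03 389.1 ] x range [482.41 495.5  505.34]
high 2265 h 11.406471742326701 fit [  0.01  -1.   520.92 295.49] y range [208.3  211.12 298.99 378.07 379.83] x range [513.35 520.88 526.14]
m [531.46 252.2   40.51] m.x 483.872559948347 m.y 262.6906644191136
```

```bash
cat >> h.py <<'E'
Y=np.array([0.0198,0.9998,0]); N=np.array([-0.469,0.0093,0.8832]); N/=np.linalg.norm(N); X=np.cross(Y,N)
M=np.array([531.46,252.2,40.51]); O=508.2*X+208.5*Y+(M@N)*N
def rail(p): d=np.array(p)-O; return np.round([d@X,d@Y,d@N],1)
def tcp(x,y,g): # tool tip when stop foot is at rail (x,y,0) with pivot g above foot
    return O+x*X+y*Y+g*N-np.array([0,0,19])
E
python3 - <<'E'
from h import *
print("O",O.round(1),"lane",(O-33*X).round(1))
t=tcp(0,-35,48.5); print(t.round(1)); go(*t[:2],t[2]+35,np.pi-0.0198); go(*t,np.pi-0.0198)
# height at which the upright stop's uphill edge touches
P=t+[0,0,19]; e=P+np.array([12,0,-48.5]); print("edge height above desk at final P if upright",rail(e)[2])
E
```

```text
O [551.9 197.6  51.9] lane [522.7 198.2  36.4]
[528.4 163.1  75.8]
delta cm [0.35 4.52 8.95] yaw -0.002 (from [530.9 117.8 200.3] [3.142 0.    3.119] q6 -1.33 )
delta cm [ 0.35  4.52 12.45] yaw -0.002 (from [530.9 117.8 200.3] [3.142 0.    3.119] q6 -1.33 )
edge height above desk at final P if upright 0.0
```

Request:
play_rows:
  steps:
    - {"delta_pos":[-0.7,1.5,1],"yaw":0,"jaw":20}
    - {"delta_pos":[-1.4,3,3],"yaw":0,"jaw":20}
    - {"delta_pos":[-2.1,4.5,5],"yaw":0,"jaw":20}
    - {"delta_pos":[-2.1,4.5,7.5],"yaw":0,"jaw":20}
    - {"delta_pos":[-2.1,4.5,9.5],"yaw":0,"jaw":20}
    - {"delta_pos":[-2.1,4.5,10.5],"yaw":0,"jaw":20}
    - {"delta_pos":[-2.1,4.5,10.5],"yaw":0,"jaw":20}
    - {"delta_pos":[-2.1,4.5,10.5],"yaw":0,"jaw":20}

```text
clock: 7.75
eef_pos: [553.3, 162.9, 95.6]
tcp_rot: [3.141, 0.0, 3.12]
contact_force: [0.9, 0.6, -1.9]
opening: 0.349
grasp_force: 30.6
```

Run:
```python
from h import *
go(552.2,162.6,88.5,3.12)
c=cal("wrist"); im,dp=vision.grab_frame("wrist"); save(im,"w4.png")
```

```text
delta cm [ 0.11 -0.03  0.71] yaw -0.0 (from [553.3 162.9  95.6] [3.141 0.    3.12 ] q6 -1.27 )
```

View pics/w4.png

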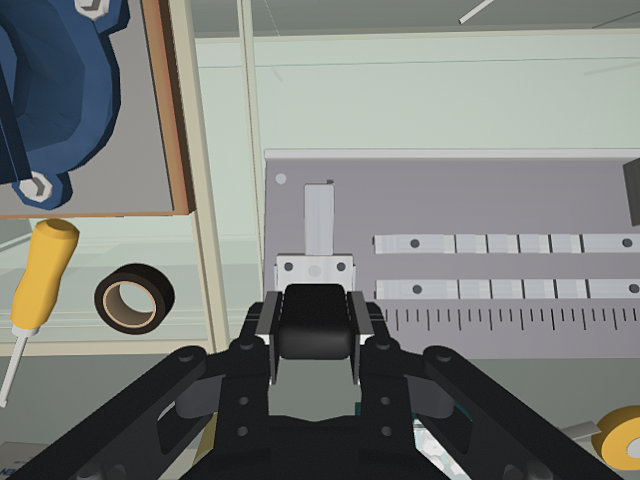

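Request:
play_rows:
  steps:
    - {"delta_pos":[0,0,0.2],"yaw":0,"jaw":20}
    - {"delta_pos":[0,0,0.4],"yaw":0,"jaw":20}
    - {"delta_pos":[0,0,0.55],"yaw":0,"jaw":20}
    - {"delta_pos":[0,0,0.65],"yaw":0,"jaw":20}
    - {"delta_pos":[0,0,0.7],"yaw":0,"jaw":20}
    - {"delta_pos":[0,0,0.7],"yaw":0,"jaw":20}
    - {"delta_pos":[0,0,0.7],"yaw":0,"jaw":20}
    - {"delta_pos":[0,0,0.7],"yaw":0,"jaw":20}
  grip_force: 20

```text
clock: 8.6
eef_pos: [553.3, 162.6, 90.2]
tcp_rot: [3.141, 0.001, 3.12]
contact_force: [-5.8, -1.1, 17.1]
opening: 0.347
grasp_force: 33.1
```

Request:
play_rows:
  steps:
    - {"delta_pos":[0,0,-0.1],"yaw":0,"jaw":20}
    - {"delta_pos":[0,0,-0.1],"yaw":0,"jaw":20}
    - {"delta_pos":[0,0,-0.1],"yaw":0,"jaw":38}
    - {"delta_pos":[0,0,-0.1],"yaw":0,"jaw":42}
    - {"delta_pos":[0,0,-0.1],"yaw":0,"jaw":46}
    - {"delta_pos":[0,0,-0.1],"yaw":0,"jaw":46}
    - {"delta_pos":[0,0,-0.1],"yaw":0,"jaw":46}
    - {"delta_pos":[0,0,-0.1],"yaw":0,"jaw":46}

```text
clock: 9.4
eef_pos: [552.8, 162.5, 89.2]
tcp_rot: [-3.142, -0.0, 3.12]
contact_force: [0.2, 0.3, 0.2]
opening: 0.465
grasp_force: 0.0
```

Run:
```python
from h import *
np.set_printoptions(precision=1,suppress=True)
c=cal("wrist"); im,dp=vision.grab_frame("wrist"); save(im,"w5.png"); np.savez("w5.npz",im=im,dp=dp,E=c["extrinsics"])
for t in("stop_grip","stop_foot","stop_arm_end","rail_mouth"):
    for L in vision.landmark_of("wrist",t)[:1]:
        p=world(c,L["uv"],patch(dp,L["uv"])); print(t,np.array(L["uv"]),round(L["conf"],2),p,rail(p))
```

```text
stop_grip [311.9 243.8] 0.68 [516.2 162.2 102.6] [ -7.1 -36.1  61.2]
stop_foot [308.3 256.4] 0.68 [523.7 160.5  97.2] [ -3.  -37.7  52.8]
stop_arm_end [328.6 151.8] 0.79 [486.3 172.2  25.5] [-69.8 -26.7   7.2]
rail_mouth [375.7 273.1] 0.62 [552.6 197.6  52.1] [ 0.7  0.  -0.2]
```

View pics/w5.png

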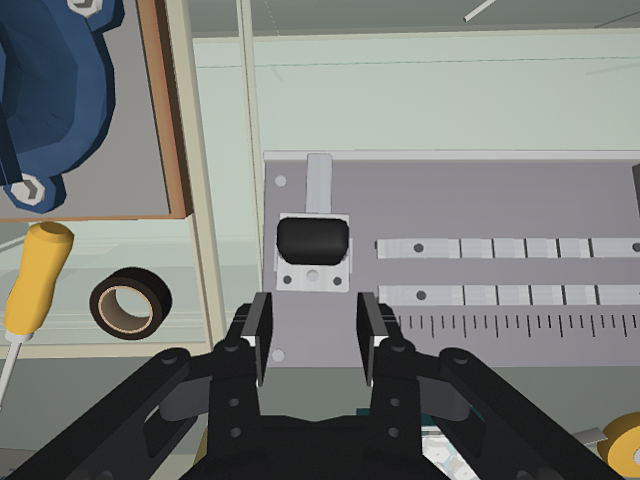

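Run:
```python
from h import *
np.set_printoptions(precision=1,suppress=True)
D=np.load("w5.npz"); dp=D["dp"]; c=dict(cal("wrist")); c["extrinsics"]=D["E"]
P=np.array([(*(world(c,(u,v),dp[v,u])-O),) for v in range(140,300) for u in range(262,362) if dp[v,u]>0])@np.c_[X,Y,N]
def rect(m,t): 
    A=P[m][:,:2].astype(np.float32); print(t,len(A),cv2.minAreaRect(A),A.mean(0),np.median(P[m][:,2]))
rect(P[:,2]>57,"fin top")
rect((P[:,2]>11)&(P[:,2]<21)&(P[:,0]>-45)&(P[:,0]<30),"cap")
rect((P[:,2]>11)&(P[:,2]<18)&(P[:,0]<-36),"arm")
# strips & notches profile in this frame
Q=np.array([(*(world(c,(u,v),dp[v,u])-O),) for v in range(230,312) for u in range(370,640) if dp[v,u]>0])@np.c_[X,Y,N]
for s in(-13,13):
    k=(Q[:,2]>5)&(Q[:,2]<14)&(abs(Q[:,0]-s)<10); A=Q[k]; print(s,np.percentile(A[:,0],[1,50,99]),np.polyfit(A[:,1],A[:,0],1)[0],A[:,1].min(), np.median(A[:,2]))
im=D["im"]; g=cv2.cvtColor(im,cv2.COLOR_RGB2GRAY).astype(int)
for s in(-13,13):
    pr=[int(g[tuple(np.round(proj(c,O+s*X+y*Y+11.6*N)).astype(int)[::-1])]) for y in np.arange(0,112)]; print(pr)
t=tcp(-10,-36.5,46); go(*t,np.pi-0.0198)
```

```text
fin top 2619 ((-11.064549446105957, -35.999202728271484), (29.567289352416992, 16.058095932006836), 88.40827941894531) [-10.5 -35.9] 60.73401720481438
cap 3017 ((-17.196788787841797, -35.60211181640625), (38.06745147705078, 56.09025192260742), 88.17507934570312) [ -9.1 -35.2] 17.40288738898052
arm 1279 ((-51.06089401245117, -32.775447845458984), (13.931024551391602, 30.156761169433594), 89.50009155273438) [-50.6 -32.7] 15.216350866425858
-13 [-17.7 -12.5  -7.3] 0.0010199959223509824 -0.4835187216331753 11.167716933461682
13 [ 7.8 12.9 18.1] 0.002257987870480257 -0.4739962808050181 11.199674150574282
[190, 186, 188, 186, 180, 179, 183, 181, 182, 181, 184, 181, 179, 181, 181, 182, 180, 181, 187, 158, 80, 83, 83, 82, 133, 189, 180, 180, 179, 180, 180, 179, 182, 180, 181, 180, 180, 180, 183, 186, 187, 186, 186, 189, 140, 148, 182, 179, 179, 180, 180, 180, 180, 180, 179, 179, 184, 186, 187, 187, 187, 194, 80, 161, 180, 179, 179, 179, 179, 179, 179, 179, 179, 178, 184, 184, 185, 185, 185, 191, 52, 176, 184, 178, 178, 177, 178, 176, 177, 177, 177, 176, 184, 186, 185, 185, 187, 130, 55, 101, 179, 175, 176, 176, 175, 175, 175, 175, 175, 175, 177, 184]
[202, 195, 196, 187, 181, 179, 181, 183, 181, 180, 183, 180, 179, 182, 182, 182, 181, 181, 185, 119, 84, 83, 83, 81, 90, 188, 180, 181, 179, 180, 179, 181, 179, 180, 179, 179, 179, 180, 184, 193, 193, 194, 193, 199, 93, 87, 186, 180, 179, 179, 180, 181, 179, 179, 179, 179, 187, 192, 192, 192, 193, 199, 104, 140, 182, 179, 179, 179, 178, 178, 179, 177, 178, 177, 190, 192, 192, 191, 191, 208, 51, 179, 182, 177, 177, 177, 176, 176, 176, 176, 175, 175, 181, 189, 190, 190, 193, 203, 56, 129, 178, 176, 175, 175, 174, 174, 174, 175, 174, 173, 187, 188]
delta cm [ 3.2 -0.1  2. ] yaw -0.002 (from [552.9 162.5  89.3] [3.1 0.  3.1] q6 -1.27 )
```

Request:
play_rows:
  steps:
    - {"delta_pos":[1.1,0,0.6],"yaw":0,"jaw":46}
    - {"delta_pos":[2.2,0,1.3],"yaw":0,"jaw":46}
    - {"delta_pos":[3.3,0,1.95],"yaw":0,"jaw":46}
    - {"delta_pos":[3.3,0,1.95],"yaw":0,"jaw":46}
    - {"delta_pos":[3.3,0,1.95],"yaw":0,"jaw":20}
    - {"delta_pos":[3.3,0,1.95],"yaw":0,"jaw":20}
    - {"delta_pos":[3.3,0,1.95],"yaw":0,"jaw":20}
    - {"delta_pos":[3.3,0,1.95],"yaw":0,"jaw":20}
  grip_force: 40

```text
clock: 10.45
eef_pos: [519.7, 163.3, 69.9]
tcp_rot: [3.142, -0.001, 3.12]
contact_force: [-3.3, 0.2, 2.3]
opening: 0.343
grasp_force: 41.7
```

Run:
```python
from h import *
t=tcp(-11,-36,47); go(*t,np.pi-0.0198); p=r.sense(); print(p["opening"],p["contact_force"])
# moves: up along N 2mm ; X by 10.8
R=lambda d: np.round(np.array([-d[0],d[1],-d[2]])/10,3)
print("N1.5mm",R(1.5*N),"X10.8",R(10.8*X),"Y10",R(10*Y))
```

```text
delta cm [ 0.03 -0.11  0.06] yaw -0.002 (from [519.7 163.3  69.9] [ 3.142e+00 -1.000e-03  3.120e+00] q6 -1.25 )
0.3430242591272246 [-3.34145436  0.22586185  2.29507725]
N1.5mm [ 0.07   0.001 -0.132] X10.8 [-0.954 -0.019 -0.507] Y10 [-0.02  1.   -0.  ]
```

Request:
play_rows:
  steps:
    - {"delta_pos":[0.07,0,-0.13],"yaw":0,"jaw":20}
    - {"delta_pos":[-0.15,0,-0.25],"yaw":0,"jaw":20}
    - {"delta_pos":[-0.4,0,-0.38],"yaw":0,"jaw":20}
    - {"delta_pos":[-0.65,0,-0.51],"yaw":0,"jaw":20}
    - {"delta_pos":[-0.88,0,-0.64],"yaw":0,"jaw":20}
    - {"delta_pos":[-0.88,0,-0.64],"yaw":0,"jaw":20}
    - {"delta_pos":[-0.88,0,-0.64],"yaw":0,"jaw":20}
    - {"delta_pos":[-0.88,0,-0.64],"yaw":0,"jaw":20}

```text
clock: 11.25
eef_pos: [528.5, 163.0, 76.1]
tcp_rot: [-3.142, -0.0, 3.12]
contact_force: [-0.2, 0.4, -1.9]
opening: 0.342
grasp_force: 41.4
```

```bash
cat > meas.py <<'E'
from h import *
import sys
np.set_printoptions(precision=1,suppress=True)
c=cal("wrist"); im,dp=vision.grab_frame("wrist"); save(im,sys.argv[1])
s=r.sense(); print(s["eef_pos"],s["tcp_rot"],s["contact_force"],s["opening"])
B=np.c_[X,Y,N]
def pts(u0,u1,v0,v1): return np.array([(*(world(c,(u,v),dp[v,u])-O),) for v in range(v0,v1) for u in range(u0,u1) if dp[v,u]>0])@B
P=pts(255,370,130,390)
y0=float(sys.argv[2])
P=P[abs(P[:,1]-y0)<24]
def rect(m,t):
    A=P[m][:,:2].astype(np.float32); (cx,a,b)=cv2.minAreaRect(A); f=np.polyfit(P[m][:,0],P[m][:,2],1)[0]; print(t,len(A),np.round(cx,1),np.round(a,1),round(b,1),"h",round(float(np.median(P[m][:,2])),1),"slope",round(float(f),3))
rect((P[:,2]>57),"fin top")
rect((P[:,2]>11)&(P[:,2]<23)&(P[:,0]<-10),"cap+arm")
A=P[(P[:,2]>10)&(P[:,2]<22)&(P[:,0]<-23)&(abs(P[:,1]-y0)<10)]
rect((P[:,2]>10)&(P[:,2]<22)&(P[:,0]<-25)&(abs(P[:,1]-y0)<12),"arm")
Q=pts(370,640,200,340)
for q in(-13,13):
    k=(Q[:,2]>5)&(Q[:,2]<14)&(abs(Q[:,0]-q)<10)&(Q[:,1]<150); A=Q[k]; print("strip",len(A),np.percentile(A[:,0],[1,50,99]),A[:,1].min(),np.median(A[:,2]))
k=(Q[:,0]<-28)&(Q[:,0]>-60)&(abs(Q[:,2])<4)&(Q[:,1]>5); print("desk h",np.median(Q[k,2]))
E
python3 meas.py w6.png -36
```

```text
[528.4 163.   76.1] [-3.1 -0.   3.1] [ 0.7 -0.2 -0.6] 0.3408767950948358
fin top 6043 [  5.1 -36.4] [44.9 27.8] 89.4 h 62.7 slope 0.681
cap+arm 2951 [-32.1 -34.8] [37.4 44.2] 90.0 h 17.3 slope 0.064
arm 1409 [-39.8 -32.6] [13.8 29. ] 89.4 h 16.6 slope 0.021
strip 5205 [-17.7 -12.7  -7.5] -0.4663023128661584 11.182728290016174
strip 733 [7.6 7.9 8.8] 7.002694443744897 10.25241797379715
desk h -0.02754720634612966
```

View pics/w6.png

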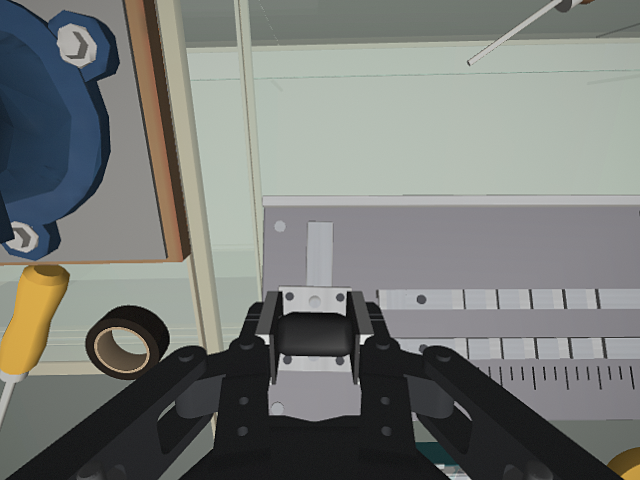

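Request:
play_rows:
  steps:
    - {"delta_pos":[0,0,0.1],"yaw":0,"jaw":20}
    - {"delta_pos":[0,0.4,0.1],"yaw":0,"jaw":20}
    - {"delta_pos":[0,0.8,0.1],"yaw":0,"jaw":20}
    - {"delta_pos":[0,1.2,0.1],"yaw":0,"jaw":20}
    - {"delta_pos":[0,1.5,0.1],"yaw":0,"jaw":20}
    - {"delta_pos":[0,1.8,0.1],"yaw":0,"jaw":20}
    - {"delta_pos":[0,2.0,0.1],"yaw":0,"jaw":20}
    - {"delta_pos":[0,2.2,0.1],"yaw":0,"jaw":20}

```text
clock: 12.1
eef_pos: [529.0, 185.2, 75.1]
tcp_rot: [-3.142, -0.0, 3.12]
contact_force: [-0.7, -0.5, -1.5]
opening: 0.342
grasp_force: 41.5
```

Request:
play_rows:
  steps:
    - {"delta_pos":[0,0.2,0],"yaw":0,"jaw":20}
    - {"delta_pos":[0,0.4,0],"yaw":0,"jaw":20}
    - {"delta_pos":[0,0.6,0],"yaw":0,"jaw":20}
    - {"delta_pos":[0,0.8,0],"yaw":0,"jaw":20}
    - {"delta_pos":[0,1.0,0],"yaw":0,"jaw":20}
    - {"delta_pos":[0,1.2,0],"yaw":0,"jaw":20}
    - {"delta_pos":[0,1.2,0],"yaw":0,"jaw":20}
    - {"delta_pos":[0,1.2,0],"yaw":0,"jaw":20}

```text
clock: 12.9
eef_pos: [529.3, 197.2, 75.2]
tcp_rot: [3.141, -0.0, 3.12]
contact_force: [-0.6, 1.1, -2.1]
opening: 0.345
grasp_force: 41.4
```

```bash
python3 meas.py w7.png -2
```

```text
[529.3 197.2  75.2] [ 3.1 -0.   3.1] [ 0.2 -0.6 -1.8] 0.34725024750116035
fin top 5950 [ 5.2 -2. ] [26.8 44.7] 0.0 h 61.8 slope 0.679
cap+arm 2977 [-32.3   1.2] [41.1 44.1] 89.9 h 16.5 slope 0.061
arm 1436 [-39.7   1.5] [13.8 29.4] 89.3 h 15.8 slope 0.021
strip 4503 [-17.8 -12.6  -7.4] 28.412152214902047 11.314024465825776
strip 415 [7.6 7.8 8.3] 41.75086904912545 9.752156185163647
desk h 0.029428062994692902
```

View pics/w7.png

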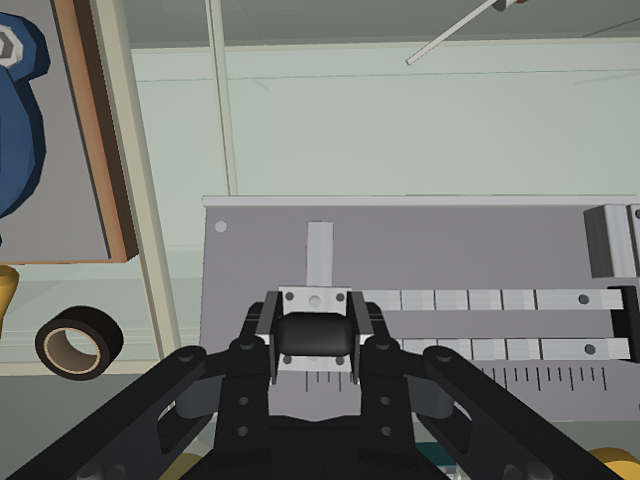

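Request:
play_rows:
  steps:
    - {"delta_pos":[0,0.4,0],"yaw":0,"jaw":20}
    - {"delta_pos":[0,0.8,0],"yaw":0,"jaw":20}
    - {"delta_pos":[0,1.2,0],"yaw":0,"jaw":20}
    - {"delta_pos":[0,1.6,0],"yaw":0,"jaw":20}
    - {"delta_pos":[0,2.0,0],"yaw":0,"jaw":20}
    - {"delta_pos":[0,2.4,0],"yaw":0,"jaw":20}
    - {"delta_pos":[0,2.7,0],"yaw":0,"jaw":20}
    - {"delta_pos":[0,3.0,0],"yaw":0,"jaw":20}

```text
clock: 13.75
eef_pos: [529.9, 227.4, 75.2]
tcp_rot: [-3.142, -0.0, 3.12]
contact_force: [-2.7, -2.6, 2.9]
opening: 0.345
grasp_force: 41.9
```

Request:
play_rows:
  steps:
    - {"delta_pos":[0,0.5,0],"yaw":0,"jaw":20}
    - {"delta_pos":[0,1.0,0],"yaw":0,"jaw":20}
    - {"delta_pos":[0,1.5,0],"yaw":0,"jaw":20}
    - {"delta_pos":[0,2.0,0],"yaw":0,"jaw":20}
    - {"delta_pos":[0,2.5,0],"yaw":0,"jaw":20}
    - {"delta_pos":[0,3.0,0],"yaw":0,"jaw":20}
    - {"delta_pos":[0,3.5,0],"yaw":0,"jaw":20}
    - {"delta_pos":[0,4.0,0],"yaw":0,"jaw":20}

```text
clock: 14.55
eef_pos: [530.8, 267.4, 75.2]
tcp_rot: [-3.141, -0.0, 3.12]
contact_force: [-3.5, -3.1, 2.5]
opening: 0.342
grasp_force: 42.0
```

```bash
python3 meas.py w8.png 68
python3 - <<'E'
from h import *
c=cal("wrist"); im,dp=vision.grab_frame("wrist"); g=cv2.cvtColor(im,cv2.COLOR_RGB2GRAY)
for s in(-15,-10):
    print([int(g[tuple(np.round(proj(c,O+s*X+y*Y+11.6*N)).astype(int)[::-1])]) for y in np.arange(20,160)])
E
```

```text
[530.9 268.2  75.2] [ 3.1 -0.   3.1] [-4.4  0.5  0.3] 0.34607597902591597
fin top 5943 [ 5.4 68.1] [44.7 27. ] 89.9 h 61.8 slope 0.684
cap+arm 3002 [-27.8  74.3] [40.7 50.6] 61.6 h 16.5 slope 0.069
arm 1448 [-40.   71.7] [13.8 30. ] 89.5 h 15.8 slope 0.016
strip 1919 [-17.9 -12.6  -7.4] 98.97679053985276 11.543879833466322
strip 149 [7.5 7.8 8.2] 111.76899780592309 10.096951717271148
desk h 0.039526514726833835
[175, 130, 136, 181, 173, 172, 172, 173, 173, 172, 172, 172, 172, 172, 173, 172, 172, 174, 135, 183, 178, 177, 178, 178, 169, 70, 77, 76, 78, 79, 57, 15, 22, 89, 193, 74, 77, 76, 79, 195, 187, 185, 185, 184, 187, 188, 184, 81, 76, 96, 104, 104, 87, 117, 191, 181, 178, 177, 180, 182, 185, 185, 80, 71, 67, 76, 172, 124, 21, 18, 84, 77, 77, 77, 76, 70, 160, 181, 172, 134, 173, 173, 172, 172, 173, 171, 172, 171, 171, 171, 180, 182, 180, 180, 181, 180, 158, 142, 174, 174, 172, 173, 174, 173, 172, 172, 172, 172, 172, 172, 172, 172, 172, 171, 171, 172, 172, 171, 170, 173, 180, 135, 154, 169, 176, 170, 171, 170, 171, 170, 169, 173, 180, 182, 183, 183, 182, 184, 183, 183]
[119, 84, 121, 157, 178, 173, 172, 173, 173, 173, 173, 172, 172, 172, 173, 173, 179, 123, 15, 25, 26, 25, 23, 52, 78, 79, 77, 78, 79, 64, 15, 27, 22, 62, 196, 184, 183, 183, 184, 185, 184, 185, 186, 185, 189, 176, 149, 172, 175, 174, 172, 172, 175, 172, 157, 179, 179, 179, 181, 182, 185, 185, 185, 185, 184, 183, 189, 83, 18, 24, 18, 77, 78, 78, 78, 76, 76, 72, 23, 25, 25, 23, 54, 158, 176, 172, 172, 172, 171, 171, 177, 184, 183, 183, 183, 184, 179, 109, 172, 171, 171, 171, 171, 170, 171, 170, 171, 171, 172, 171, 171, 170, 171, 172, 170, 171, 171, 169, 171, 173, 162, 155, 156, 159, 174, 170, 171, 170, 171, 171, 170, 169, 185, 185, 186, 185, 186, 185, 184, 185]
```

Request:
play_rows:
  steps:
    - {"delta_pos":[0,0.2,0],"yaw":0,"jaw":20}
    - {"delta_pos":[0,0.4,0],"yaw":0,"jaw":20}
    - {"delta_pos":[0,0.55,0],"yaw":0,"jaw":20}
    - {"delta_pos":[0,0.7,0],"yaw":0,"jaw":20}
    - {"delta_pos":[0,0.8,0],"yaw":0,"jaw":20}
    - {"delta_pos":[0,0.9,0],"yaw":0,"jaw":20}
    - {"delta_pos":[0,0.95,0],"yaw":0,"jaw":20}
    - {"delta_pos":[0,0.95,0],"yaw":0,"jaw":20}

```text
clock: 15.45
eef_pos: [531.0, 276.2, 75.0]
tcp_rot: [-3.141, -0.0, 3.12]
contact_force: [-4.1, -3.9, -0.2]
opening: 0.341
grasp_force: 41.7
```

Run:
```python
from h import *
f=[]
for _ in range(8):
    vision.grab_frame("wrist"); s=r.sense(); f.append([*s["contact_force"],s["eef_pos"][1]])
print(np.mean(f,0).round(2),np.std(f,0).round(2))
```

```text
[ -3.27  -3.67  -0.32 276.24] [0.36 0.59 0.54 0.02]
```

Request:
play_rows:
  steps:
    - {"delta_pos":[0,0.05,0],"yaw":0,"jaw":20}
    - {"delta_pos":[0,0.1,0],"yaw":0,"jaw":20}
    - {"delta_pos":[0,0.1,0],"yaw":0,"jaw":20}
    - {"delta_pos":[0,0.1,0],"yaw":0,"jaw":20}
    - {"delta_pos":[0,0.1,0],"yaw":0,"jaw":20}
    - {"delta_pos":[0,0.1,0],"yaw":0,"jaw":20}
    - {"delta_pos":[0,0.1,0],"yaw":0,"jaw":20}
    - {"delta_pos":[0,0.1,0],"yaw":0,"jaw":20}

```text
clock: 16.65
eef_pos: [531.0, 276.9, 75.1]
tcp_rot: [-3.141, -0.0, 3.12]
contact_force: [-3.4, -5.6, -0.0]
opening: 0.345
grasp_force: 41.8
```

```bash
cat > feel.py <<'E'
from h import *
f=[]
for _ in range(5):
    vision.grab_frame("wrist"); s=r.sense(); f.append([*s["contact_force"],s["eef_pos"][1]])
print(np.mean(f,0).round(2),rail(s["eef_pos"]))
for n in("side","scene","wrist"): pass
E
python3 feel.py
```

```text
[ -3.26  -6.36   0.59 276.88] [-8.9 78.8 31. ]
```

Request:
play_rows:
  steps:
    - {"delta_pos":[0,-0.05,0],"yaw":0,"jaw":20}
    - {"delta_pos":[0,-0.1,0],"yaw":0,"jaw":20}
    - {"delta_pos":[0,-0.15,0],"yaw":0,"jaw":20}
    - {"delta_pos":[0,-0.2,0],"yaw":0,"jaw":20}
    - {"delta_pos":[0,-0.2,0],"yaw":0,"jaw":20}
    - {"delta_pos":[0,-0.2,0],"yaw":0,"jaw":20}
    - {"delta_pos":[0,-0.2,0],"yaw":0,"jaw":20}
    - {"delta_pos":[0,-0.2,0],"yaw":0,"jaw":20}

```text
clock: 17.7
eef_pos: [531.1, 275.9, 75.2]
tcp_rot: [3.141, 0.0, 3.12]
contact_force: [-5.4, 2.1, -0.7]
opening: 0.346
grasp_force: 41.3
```

```bash
python3 feel.py
```

```text
[ -4.91   2.32  -0.82 275.9 ] [-8.8 77.9 31.1]
```

Request:
play_rows:
  steps:
    - {"delta_pos":[0,0.02,0],"yaw":0,"jaw":20}
    - {"delta_pos":[0,0.02,0],"yaw":0,"jaw":40}
    - {"delta_pos":[0,0.02,0],"yaw":0,"jaw":46}
    - {"delta_pos":[0,0.02,0],"yaw":0,"jaw":50}
    - {"delta_pos":[0,0.02,0],"yaw":0,"jaw":50}
    - {"delta_pos":[0,0.02,-2],"yaw":0,"jaw":50}
    - {"delta_pos":[0,0.02,-5],"yaw":0,"jaw":50}
    - {"delta_pos":[0,0.02,-9],"yaw":0,"jaw":50}
  grip_force: 20

```text
clock: 18.75
eef_pos: [530.2, 275.2, 164.8]
tcp_rot: [-3.14, -0.002, 3.12]
contact_force: [0.5, 0.8, 0.2]
opening: 0.496
grasp_force: 0.0
```

Run:
```python
from h import *
np.set_printoptions(precision=1,suppress=True)
c=cal("wrist"); im,dp=vision.grab_frame("wrist"); save(im,"w9.png")
P=np.array([(*(world(c,(u,v),dp[v,u])-O),) for v in range(100,420) for u in range(200,440) if dp[v,u]>0])@np.c_[X,Y,N]
k=(P[:,2]>57)&(P[:,2]<66)&(abs(P[:,0])<25)&(abs(P[:,1]-78)<25); print(cv2.minAreaRect(P[k][:,:2].astype(np.float32)),np.median(P[k],0))
g=cv2.cvtColor(im,cv2.COLOR_RGB2GRAY)
for s in(-15,-12): print([(int(y),int(g[tuple(np.round(proj(c,O+s*X+y*Y+11.6*N)).astype(int)[::-1])])) for y in np.arange(30,125)])
```

```text
((-0.5159368515014648, 77.32139587402344), (16.240970611572266, 29.4563045501709), 0.07179181277751923) [-0.1 77.3 61.6]
[(30, 159), (31, 160), (32, 159), (33, 161), (34, 159), (35, 159), (36, 160), (37, 158), (38, 141), (39, 165), (40, 162), (41, 162), (42, 161), (43, 161), (44, 164), (45, 161), (46, 160), (47, 161), (48, 159), (49, 161), (50, 160), (51, 160), (52, 160), (53, 160), (54, 161), (55, 161), (56, 146), (57, 159), (58, 157), (59, 188), (60, 186), (61, 186), (62, 153), (63, 68), (64, 70), (65, 81), (66, 148), (67, 160), (68, 158), (69, 158), (70, 157), (71, 158), (72, 159), (73, 158), (74, 157), (75, 154), (76, 147), (77, 138), (78, 140), (79, 146), (80, 152), (81, 154), (82, 153), (83, 151), (84, 150), (85, 151), (86, 152), (87, 154), (88, 154), (89, 125), (90, 81), (91, 68), (92, 74), (93, 126), (94, 179), (95, 179), (96, 182), (97, 173), (98, 157), (99, 143), (100, 160), (101, 163), (102, 162), (103, 163), (104, 162), (105, 163), (106, 163), (107, 162), (108, 163), (109, 162), (110, 165), (111, 166), (112, 164), (113, 164), (114, 164), (115, 166), (116, 158), (117, 141)
[... 424 characters left out ...]
6), (61, 101), (62, 63), (63, 31), (64, 32), (65, 34), (66, 51), (67, 57), (68, 56), (69, 53), (70, 54), (71, 55), (72, 56), (73, 55), (74, 54), (75, 48), (76, 47), (77, 50), (78, 51), (79, 48), (80, 52), (81, 56), (82, 54), (83, 54), (84, 53), (85, 54), (86, 54), (87, 52), (88, 55), (89, 51), (90, 30), (91, 31), (92, 42), (93, 77), (94, 118), (95, 183), (96, 185), (97, 175), (98, 175), (99, 155), (100, 161), (101, 172), (102, 169), (103, 170), (104, 168), (105, 170), (106, 170), (107, 169), (108, 170), (109, 169), (110, 171), (111, 176), (112, 178), (113, 177), (114, 178), (115, 178), (116, 173), (117, 152), (118, 150), (119, 172), (120, 171), (121, 171), (122, 170), (123, 171), (124, 171)]
```

View pics/w9.png

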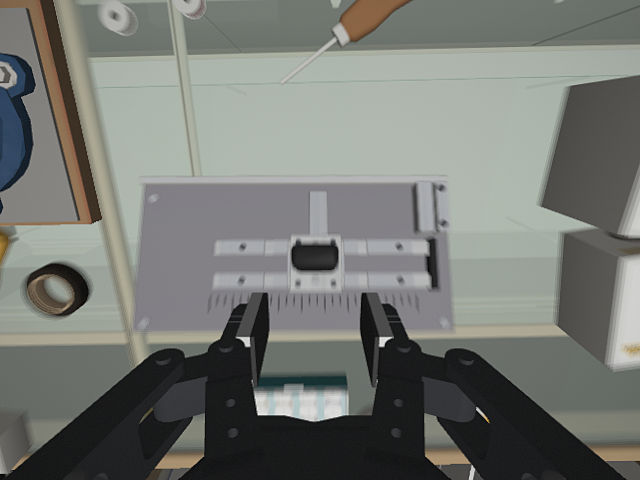

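```bash
python3 -c "
from rig import r
print(r.sense()['qvel'].round(3)); print(r.sign_off())"
```

```text
[-0.002  0.017 -0.019 -0.    -0.146  0.   ]
the job is handed in; nothing more can be done
None
```

The stop is back in the rail, entered from the open end with its arm over the lane. It sits clicked in at the third notch, about 77 mm in, and I let go of it. The job is handed in after about 19 s, with nothing else on the counter touched; I was not shown the verdict.

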